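# Press the stuck bush out of a brayer roller

### The job

Take the wooden drift from its hole in the tool block and press it straight down through the bore of the roller that stands clamped in the wooden handscrew, until the bush stuck inside drops out below into the steel tray. The clamp was laid by eye, so feel for the mouth of the bore with light touches and never let the drift's rod bear harder than about 30 N on the roller or the bush; hold it by its handle. Then draw the drift out, stand it back down fully in the same hole of the block and let go; leave the bush in the tray and everything else where it is.

Things in the scene. Friction and masses are not known exactly. Their poses are not given: they have to be found in the camera images.
- stand: Two wooden blocks fixed to the bench, 130 (x) by 30 by 65 high, centred at y = -58 and +58; origin on the bench midway between them, z up. Across them, along y, lies a wooden handscrew clamp, held fast: jaws 65 to 103 above the bench, from y -104 to +130, 110 over both in x; two spindles at y 52 and 112, 84 up, with wooden handles reaching 160 out, one to +x, one to -x.
- roller_top (a point): Point 135 above the bench over the stand's origin: level of the upper end of the brayer roller that the handscrew holds upright: aluminium core, black rubber cover, 42 outside diameter, 90 long, straight vertical through bore of 19. The handscrew was laid by eye: the bore's axis is within 14 mm of this point along stand y and 1 mm along stand x, not measured, to be felt or seen. It does not yield.
- roller_foot (a point): Point 45 above the bench over the stand's origin: level of the roller's lower end. A bronze bush, 18.6 diameter, 24 long, about 35 g, is jammed in the bore out of sight, its top 36 to 69 above this level (not measured). Keeping it sliding down takes roughly 6 to 14 N, up to twice that for an instant if struck at speed; it falls free when its top, pushed by the drift's tip, comes within 8 to 1 mm above this level.
- drift_tip (a point): Lower end of the drift, on its axis (z points up to the handle). The drift: a straight light beech rod 17 in diameter and 100 long, its tip bevelled 1 mm, under a darker turned cylindrical handle 28 in diameter that reaches from 100 to 152 above the tip; about 70 g. It stands upright in the tool block at the start. When the handle's shoulder meets the roller the tip is 10 below the roller's underside.
- drift_handle (a point): Centre of the drift's handle, on its axis, 125 above the tip: the place to grasp it (28 mm wide in every direction), from above.
- rod: The plain rod of the drift, below its handle; origin at the tip, z up to the handle. At the roller it is to meet no more than 30 N from whatever it touches: the roller's end, the bore's wall, the bush, or a gripper squeezing it.
- drift: The same drift; origin at the tip, z along its axis up to the handle.
- toolblock: Dark wooden tool block, fixed to the bench, 70 (x) by 150 (y) by 50 high, origin at the centre of its underside. The drift's hole, 24 in diameter and 40 deep (its floor 10 above the bench) with a bevelled mouth, is at x = 0, y = -45; two narrow holes of 13 at y = +10 and +45 stay empty. Which side of the handscrew it stands on varies.
- tray: Shallow open steel tray, fixed on the bench under the roller between the two blocks, 120 by 78 by 14 high, walls 3, origin at the centre of its underside; empty at the start, it catches the bush.
- jar: Closed glass jar with a steel cap, 60 in diameter and 75 high, origin at the centre of its underside; a bystander.
- fork: The brayer's own handle lying flat: wooden grip about 110 long to -x of its origin, steel wire fork 108 wide and 45 long to +x, under 30 high; a bystander.
- mallet: Wooden mallet, 240 long, lying flat; a bystander.
Not all that is in view belongs to the job. Leave any green, turquoise or yellow look-alike of the drift alone.

How it is judged:
On the way, in this order (a step that is already met when the one before it is completed fails the run):
1. the drift is lifted clear of the tool block (height (world z) of drift_tip above 0.07 m), for 0.1 s.
2. the drift's tip is inside the roller's bore, at least 15 mm down (z of drift_tip in the frame of stand below 0.12 m and x of drift_tip in the frame of stand between -0.008 and 0.008 m and y of drift_tip in the frame of stand between -0.017 and 0.017 m), for 0.1 s.
3. with the drift deep in the bore, the bush drops into the tray (z of drift_tip in the frame of stand below 0.075 m and x of drift_tip in the frame of stand between -0.008 and 0.008 m and y of drift_tip in the frame of stand between -0.017 and 0.017 m and contact force between tray and anything else above 0.1 N and contact force between tray and drift below 0.05 N and contact force between tray and the fingers below 0.05 N and contact force between tray and the arm below 0.05 N), for 0.1 s.
At the end, for the whole second after the job is handed in: The bush lies in the tray with nothing else in or on it, and the drift stands released and at rest in its hole of the tool block, fully down (tip within 6 mm of the hole's floor), upright within 0.2 rad (contact force between tray and anything else above 0.1 N and contact force between tray and drift below 0.05 N and contact force between tray and the fingers below 0.05 N and contact force between tray and the arm below 0.05 N and z of drift_tip in the frame of toolblock below 0.016 m and x of drift_tip in the frame of toolblock between -0.007 and 0.007 m and y of drift_tip in the frame of toolblock between -0.052 and -0.038 m and angle between drift_tip's own z axis and vertical below 0.2 rad and linear speed of drift below 0.02 m/s); the robot touches nothing.
It fails at once if the drift's rod bears on the roller, the bush or anything else there with more than 30 N (contact force between rod and anything else above 30 N and horizontal distance between drift_tip and roller_top below 0.05 m).
It fails at once if a bystander is moved more than 20 mm (distance of any of jar, fork, mallet from where it was at the start of the episode above 0.02 m).
It also fails if it takes over 72 s, if anything falls off the work surface, if the arm or the gripper's body presses on something with over 40 N, if the wrist force passes 120 N, or if a joint passes its speed limit or range.

### The arm

A 6-joint arm with a two-finger parallel gripper is mounted at the origin on the work surface. World frame = base frame: x ahead of the robot, y to its left, z up, the work surface at z = 0. Lengths are in m, angles in rad, forces in N, time in s.
With the tool pointing down it reaches from about 0.3 to 0.875 m from the base axis. Payload 6.4 kg.
Tool frame: the origin (TCP) lies at the very end of the fingers, on their centre line; the grasp point (between the pads) lies 19 mm behind it (arm.hold_point_z is the distance from the TCP to the grasp point, in m); z points along the fingers, y is the line along which they close (so a half turn about z gives the same grasp; the last joint's range is limited). The gripper opens to 85 mm and grips with 20 to 120 N. Pads are 22 mm wide; open, the fingers measure 114 mm over their backs; the gripper's body (76 mm by 85 mm) begins 54 mm behind the grasp point. The pads swing forward as they close: fully open they stand 13 mm farther back than shut.
Start: joints at [1.009, 0.181, 1.607, -0, 1.354, -0.206], TCP at [0.2, 0.539, 0.231] pointing down, gripper open.
Joint ranges: [-2.99, 2.99], [-0.89, 2.07], [0.3, 2.58], [-1.14, 4.28], [0, 2.63], [-3.12, 3.12]. Speed limits (rad/s): [2.57, 2.57, 3.01, 3.14, 3.14, 3.14].

### API

Orientations are given as a unit quaternion [x, y, z, w].
In Python, from workcell import arm gives the robot as it stands.
- The arm moves only by the tool drive_tool, never from a script. Its argument "increments" is one flat list of numbers, 7 for each row, row after row: the shift along the tool's x, y, z in mm, then the turn, a rotation vector about the tool's x, y, z in rad, then the opening, from 0 (shut) to 1 (fully open). In form: [dx, dy, dz, wx, wy, wz, jaw, dx, dy, dz, wx, wy, wz, jaw, ...]. A call has 1 to 5 rows; each row shifts and turns the commanded pose from where the row before left it, along the tool's axes as they then stand; what a row does not reach is not made up. A row lasts 1/12 s, in which the tool goes at most 41.7 mm and 7.16 degrees, less where a joint would pass 70% of its speed; a pose out of reach is approached as far as the arm can. A call with a gripper value outside its range is refused whole. The fingers move at their own pace and stop on an object; the grip force is fixed at half the most. Time passes only in rows, so rows that do not move let the fingers close. It gives the time, the measured TCP pose, the force, the opening and the grip force at its end, in the units of the state.
- arm.get_obs(): the state, without advancing time (a new reading comes with each control period).
- arm.grab_frame(name): name is "scene" or "top" or "wrist"; returns a dict with "pixels" (400x640x3 uint8, blue, green, red), "intrinsics" (3x3 intrinsics, pixels), "k1" (the pictures are not rectified: a ray, as slopes to the right and down, at radius r is drawn at 1 + k1 r^2 times it, then the intrinsics apply), "origin" and "orientation" of the camera in the world; the wrist camera has in their place "T_tool_cam" (4x4, takes a point from camera to tool coordinates, whose origin is the TCP and whose axes are the flange's). Camera axes: x right, y up, looking along -z (the intrinsics and any distortion apply to the point x, -y, -z); pixel columns grow to the right and rows downward; lengths in m; the calibration is good to about 2 mm. A picture is of the moment at which its call begins: read the wrist's pose just before it. There is no depth.
- arm.hand_in(): hands the job in; it is judged then, once.
The state is a dict: "clock": time; "joint_pos": joint angles; "dq": joint speeds; "joint_efforts": joint torques, N m; "ee_pos": TCP position; "eef_rot": TCP orientation; "wrist_force": force on the tool from outside, world axes, zero at the start; "torque": the same for the moment, N m; "grip_width": opening from 0.0 (shut) to 1.0 (fully open); "gripper_force": force on a finger pad.
Only numpy, scipy, OpenCV 4.12 (cv2) and the standard library are available. Lean on these libraries where they do the work, as an engineer would, in place of code of your own. Each camera call takes 0.05 s, during which the arm holds its last target. There are 200 camera calls.

## Working session

There is one attempt and no reset: what is moved stays moved. The work goes in short steps, Python scripts to look and compute and a tool call to move; the robot and the scene stay as the last step left them, time stands still between calls to the robot, and variables do not carry over. Pictures are saved under pics/ and viewed, at most 12 in all, crops included, and the job is handed in when it is done.

Besides the shell and the picture viewer there is one more tool, called after "Call:" as a command line: name --argument value ..., lists and objects as JSON in quotes. drive_tool: Moves the arm, as the interface text tells. Its arguments: {"type":"object","properties":{"increments":{"type":"array"}},"required":["increments"]}

```bash
mkdir -p pics; ls; cat > h.py <<'E'
import numpy as np, cv2
from workcell import arm
from scipy.spatial.transform import Rotation as R
def cam(f,obs=None):
    if "T_tool_cam" in f:
        T=np.eye(4);T[:3,:3]=R.from_quat(obs["eef_rot"]).as_matrix();T[:3,3]=obs["ee_pos"]
        T=T@np.array(f["T_tool_cam"]);return T[:3,3],T[:3,:3]
    o=np.array(f["orientation"]);M=R.from_quat(o).as_matrix() if o.size==4 else o
    return np.array(f["origin"]),M
def ray(f,px,obs=None):
    K=np.array(f["intrinsics"]);c,M=cam(f,obs)
    d=np.array([(px[0]-K[0,2])/K[0,0],(px[1]-K[1,2])/K[1,1]]);u=d.copy()
    for _ in range(20):u=d/(1+f["k1"]*(u@u))
    return c,M@np.array([u[0],-u[1],-1])
def on_z(f,px,z,obs=None):
    c,d=ray(f,px,obs);return c+d*(z-c[2])/d[2]
def proj(f,p,obs=None):
    K=np.array(f["intrinsics"]);c,M=cam(f,obs);q=M.T@(np.array(p)-c)
    u=np.array([q[0],-q[1]])/-q[2];u=u*(1+f["k1"]*(u@u));return K[0,0]*u[0]+K[0,2],K[1,1]*u[1]+K[1,2]
def grab(n,tag):
    o=arm.get_obs();f=arm.grab_frame(n);np.save(f"pics/{tag}.npy",{"f":f,"o":o},allow_pickle=True)
    cv2.imwrite(f"pics/{tag}.png",f["pixels"]);return f,o
def load(tag):
    d=np.load(f"pics/{tag}.npy",allow_pickle=True).item();return d["f"],d["o"]
E
python3 - <<'E'
from h import *
for n in("scene","top"):
    f,o=grab(n,n+"0");print(n,f["origin"],f["orientation"],f["intrinsics"],f["k1"])
f,o=grab("wrist","wrist0");print(f["T_tool_cam"],f["intrinsics"])
a=[cv2.imread(f"pics/{n}0.png") for n in("top","scene")]
print(arm.get_obs())
E
```

```text
pics
scene [ 0.96774473 -0.32053799  0.90016934] [0.27081605 0.13906917 0.44596365 0.84168572] [[479.36743409   0.         329.65219652]
 [  0.         479.36743409 204.63929955]
 [  0.           0.           1.        ]] 0.034988600798429324
top [3.49529724e-01 1.90329393e-04 1.18159293e+00] [ 0.04889614 -0.04211438 -0.7039951   0.70726688] [[497.6658777    0.         318.18343094]
 [  0.         497.6658777  197.20251819]
 [  0.           0.           1.        ]] -0.1571906230179013
[[ 5.88769470e-04  9.62513003e-01  2.71234902e-01  6.99728450e-02]
 [ 9.99998743e-01 -9.66082533e-04  1.25757515e-03  1.31808304e-03]
 [ 1.47246773e-03  2.71233820e-01 -9.62512362e-01 -1.43214159e-01]
 [ 0.00000000e+00  0.00000000e+00  0.00000000e+00  1.00000000e+00]] [[346.24984331   0.         318.06624337]
 [  0.         346.24984331 193.93302112]
 [  0.           0.           1.        ]]
{'clock': 0.15, 'joint_pos': array([ 1.00871613e+00,  1.81404032e-01,  1.60774604e+00, -1.95691681e-07,
        1.35378980e+00, -2.06298833e-01]), 'dq': array([-0.00012706, -0.00257646, -0.00290503,  0.00060985, -0.00014633,
       -0.00052328]), 'joint_efforts': array([ 5.43589995e-04, -4.45261252e+01, -3.51697969e+01, -2.24397081e-04,
        5.80376422e-03, -3.71590443e-05]), 'ee_pos': array([0.20004733, 0.53864527, 0.23058778]), 'eef_rot': array([ 1.76953875e-01,  9.84218915e-01, -6.24540408e-04, -2.52385374e-04]), 'wrist_force': array([-0.25544569, -0.32750126, -0.22670067]), 'torque': array([-0.02906095, -0.05668316,  0.02130667]), 'gripper_force': 0.0, 'grip_width': 0.994113236702053}
```

View pics/top0.png

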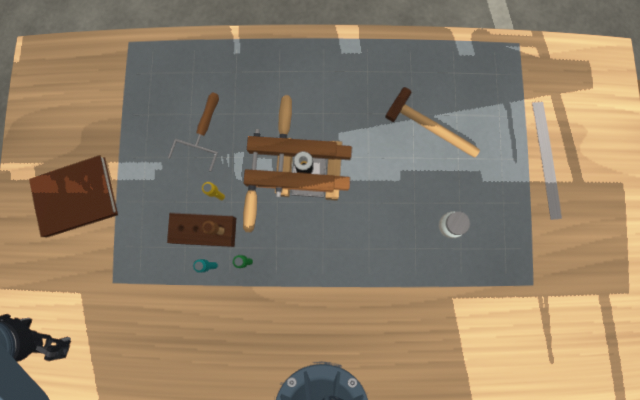

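View pics/scene0.png

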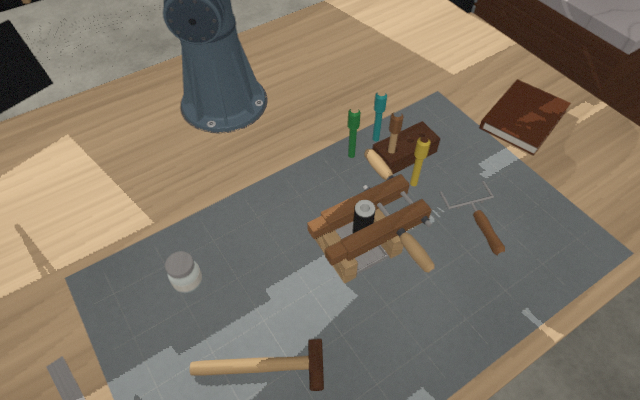

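Top view: the drift candidates are brown in the dark block (210,228), yellow (210,188), turquoise (205,265) and green (242,261). I choose the brown one in the block. The roller is at about (303,160). Next, one close crop.

```bash
python3 - <<'E'
from h import *
a=cv2.imread("pics/top0.png")[125:285,155:365];b=cv2.imread("pics/scene0.png")[90:290,300:460]
a=cv2.resize(a,None,fx=2.28,fy=2.28,interpolation=cv2.INTER_CUBIC);b=cv2.resize(b,None,fx=2,fy=2,interpolation=cv2.INTER_CUBIC)
c=np.zeros((400,800,3),np.uint8);c[:a.shape[0],:a.shape[1]]=a;c[:400,480:800]=b
cv2.imwrite("pics/crop1.png",c)
f,o=load("top0");s,_=load("scene0")
for n,px,z in[("block corners top",(169,213),.05),("",(236,219),.05),("",(234,246),.05),("",(168,242),.05),("drift top",(209,228),.162),("roller",(303.5,160),.135)]:
    p=on_z(f,px,z);print(n,p.round(4),np.round(proj(s,p),1))
E
```

```text
block corners top [0.4576 0.358  0.05  ] [440.1 138.1]
 [0.4449 0.1997 0.05  ] [385.1 162.8]
 [0.383  0.2029 0.05  ] [370.1 145.8]
 [0.3903 0.3578 0.05  ] [421.8 121.6]
drift top [0.4163 0.2361 0.162 ] [395.4 114. ]
roller [0.5654 0.0425 0.135 ] [364.2 208. ]
```

View pics/crop1.png

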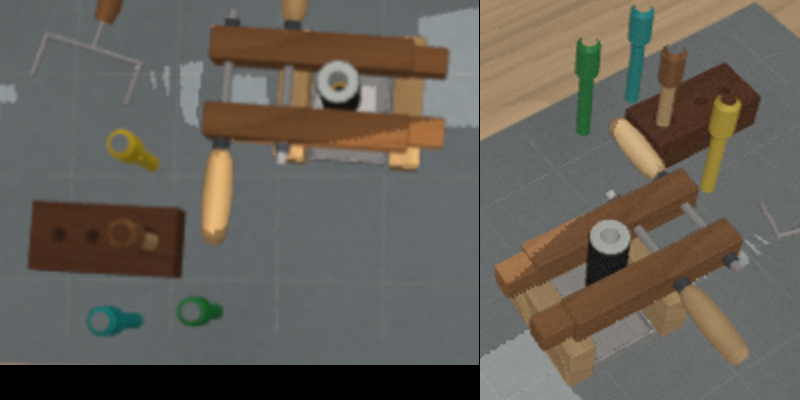

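The crop confirms it: the brown drift stands in the dark block next to the two empty holes, at top px (208.5,226). The other three are coloured. Next I go above it with the tool's y along world y.

Call:
drive_tool --increments '[0,0,0,0,0,-0.119,1,0,0,0,0,0,-0.119,1,0,0,0,0,0,-0.118,1,-22,-30,-2,0,0,0,1,-22,-30,-2,0,0,0,1]'

```text
clock: 0.57
ee_pos: [0.2435, 0.4789, 0.2346]
eef_rot: [-0.002, 1.0, -0.0, -0.0]
wrist_force: [0.8, 0.1, 0.4]
grip_width: 1.0
gripper_force: 0.0
```

Call:
drive_tool --increments '[-22,-30,-2,0,0,0,1,-22,-30,-2,0,0,0,1,-22,-30,-2,0,0,0,1,-22,-30,-2,0,0,0,1,-22,-30,-2,0,0,0,1]'

```text
clock: 0.98
ee_pos: [0.3548, 0.3274, 0.2452]
eef_rot: [-0.0, 1.0, -0.0, -0.0]
wrist_force: [0.6, 0.6, -0.3]
grip_width: 1.001
gripper_force: 0.0
```

Call:
drive_tool --increments '[-22,-30,-2,0,0,0,1,-22,-30,-2,0,0,0,1,-18,-33,-2,0,0,0,1,0,0,0,0,0,0,1,0,0,0,0,0,0,1]'

```text
clock: 1.4
ee_pos: [0.4172, 0.2344, 0.2512]
eef_rot: [0.002, 1.0, 0.0, -0.0]
wrist_force: [-0.1, 0.7, -0.3]
grip_width: 0.996
gripper_force: 0.0
```

```bash
python3 - <<'E'
from h import *
f,o=grab("wrist","wrist1");print(o["ee_pos"],o["eef_rot"],o["wrist_force"])
print(proj(f,[.4163,.2361,.162],o),proj(f,[.4163,.2361,.05],o))
E
```

```text
[0.41719405 0.23443012 0.25118979] [ 2.11553627e-03  9.99997754e-01  1.95693789e-05 -1.28134668e-04] [-0.05649183  0.72896651 -0.28910414]
(np.float64(318.4793021644249), np.float64(198.33816884612003)) (np.float64(318.4591511564003), np.float64(167.02124141879892))
```

View pics/wrist1.png

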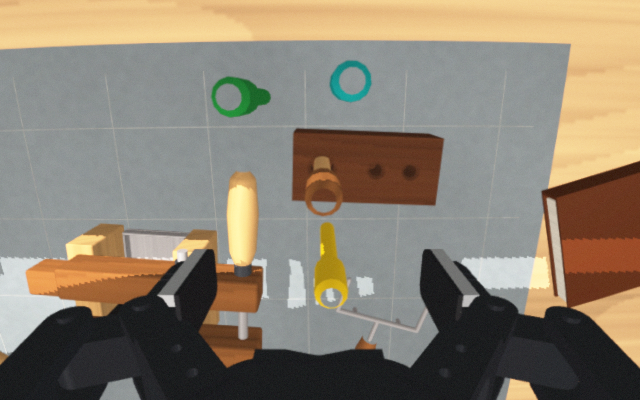

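The handle's top rim is at (323,198) against the predicted (318.5,198), so the drift is about 3 mm further +y. I correct for that, descend and grip.

Call:
drive_tool --increments '[0.5,3.5,27,0,0,0,1,0,0,28,0,0,0,1,0,0,28,0,0,0,1,0,0,28,0,0,0,1,0,0,26,0,0,0,1]'

```text
clock: 1.87
ee_pos: [0.4143, 0.241, 0.1127]
eef_rot: [-0.001, 1.0, 0.0, -0.0]
wrist_force: [-0.7, -0.3, -0.4]
grip_width: 1.003
gripper_force: 0.0
```

Call:
drive_tool --increments '[0,0,0,0,0,0,1,0,0,0,0,0,0,0.3,0,0,0,0,0,0,0,0,0,0,0,0,0,0,0,0,0,0,0,0,0]'

```text
clock: 2.28
ee_pos: [0.4171, 0.2402, 0.1162]
eef_rot: [-0.0, 1.0, 0.0, 0.002]
wrist_force: [-0.7, 0.5, -0.2]
grip_width: 0.45
gripper_force: 0.0
```

Call:
drive_tool --increments '[0,0,0,0,0,0,0,0,0,0,0,0,0,0,0,0,0,0,0,0,0,0,0,0,0,0,0,0,0,0,0,0,0,0,0]'

```text
clock: 2.7
ee_pos: [0.4171, 0.2395, 0.116]
eef_rot: [-0.0, 1.0, 0.0, 0.001]
wrist_force: [-0.7, -1.5, 5.8]
grip_width: 0.315
gripper_force: 58.6
```

Call:
drive_tool --increments '[0,0,-15,0,0,0,0,0,0,-32,0,0,0,0,0,0,-35,0,0,0,0,0,0,-35,0,0,0,0,0,0,-33,0,0,0,0]'

```text
clock: 3.12
ee_pos: [0.4158, 0.2395, 0.2669]
eef_rot: [0.0, 1.0, 0.0, 0.001]
wrist_force: [1.0, 0.5, -0.3]
grip_width: 0.314
gripper_force: 59.0
```

Call:
drive_tool --increments '[-10,-20,0,0,0,0,0,-14,-28,0,0,0,0,0,-14,-28,0,0,0,0,0,-14,-28,0,0,0,0,0,-14,-28,0,0,0,0,0]'

```text
clock: 3.53
ee_pos: [0.4824, 0.1062, 0.2652]
eef_rot: [-0.0, 1.0, -0.0, 0.001]
wrist_force: [0.3, 0.2, -1.0]
grip_width: 0.314
gripper_force: 59.0
```

Call:
drive_tool --increments '[-14,-28,0,0,0,0,0,-14,-28,0,0,0,0,0,-4,-7,0,0,0,0,0,0,0,0,0,0,0,0,0,0,0,0,0,0,0]'

```text
clock: 3.95
ee_pos: [0.5137, 0.0447, 0.2644]
eef_rot: [0.001, 1.0, 0.0, -0.0]
wrist_force: [0.3, 0.7, -0.8]
grip_width: 0.309
gripper_force: 59.1
```

```bash
python3 - <<'E'
from h import *
f,o=grab("wrist","wrist2");print(o["ee_pos"],o["eef_rot"],o["wrist_force"],o["grip_width"])
e=o["ee_pos"];print("tip pred",proj(f,e-[0,0,.106],o),"roller",proj(f,[.5654,.0425,.135],o))
u,v=map(int,proj(f,[.5654,.0425,.135],o));u0=max(0,u-110);v0=max(0,min(v-110,180));c=f["pixels"][v0:v0+220,u0:u0+220];print(u0,v0)
cv2.imwrite("pics/crop2.png",np.hstack([cv2.resize(c,(590,590),interpolation=cv2.INTER_CUBIC)]))
E
```

```text
[0.51365507 0.04467643 0.26444039] [ 5.29105735e-04  9.99999801e-01  3.20574456e-04 -1.20963842e-04] [ 0.31331511  0.67847438 -0.75659318] 0.3088027792684896
tip pred (np.float64(316.15503942164787), np.float64(193.12378907179135)) roller (np.float64(313.88269693397933), np.float64(244.1462410635546))
203 134
```

View pics/wrist2.png

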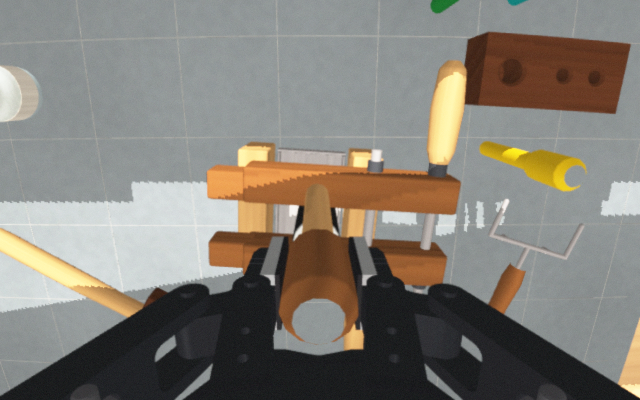

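The drift hides the roller here, with its tip at (317,188) as predicted. I move beyond the roller in +x so the mouth shows above the tip.

Call:
drive_tool --increments '[-25,0,0,0,0,0,0,-30,0,0,0,0,0,0,-30,0,0,0,0,0,0,0,0,0,0,0,0,0,0,0,0,0,0,0,0]'

```text
clock: 4.42
ee_pos: [0.5989, 0.0463, 0.2635]
eef_rot: [-0.001, 1.0, 0.0, -0.001]
wrist_force: [-0.5, 0.1, -0.5]
grip_width: 0.311
gripper_force: 59.1
```

```bash
python3 - <<'E'
from h import *
f,o=grab("wrist","wrist3");print(o["ee_pos"],o["eef_rot"])
e=o["ee_pos"];print("tip pred",proj(f,e-[0,0,.106],o));u,v=map(int,proj(f,[.5654,.0425,.135],o));print(u,v)
u0=u-75;v0=max(0,v-75);print(u0,v0)
cv2.imwrite("pics/crop3.png",cv2.resize(f["pixels"][v0:v0+150,u0:u0+150],(600,600),interpolation=cv2.INTER_CUBIC))
E
```

```text
[0.59885759 0.04630338 0.26346205] [-1.17153560e-03  9.99998901e-01  2.83153917e-04 -8.63590471e-04]
tip pred (np.float64(316.1623199992664), np.float64(193.32232118230183))
311 144
236 69
```

View pics/crop3.png

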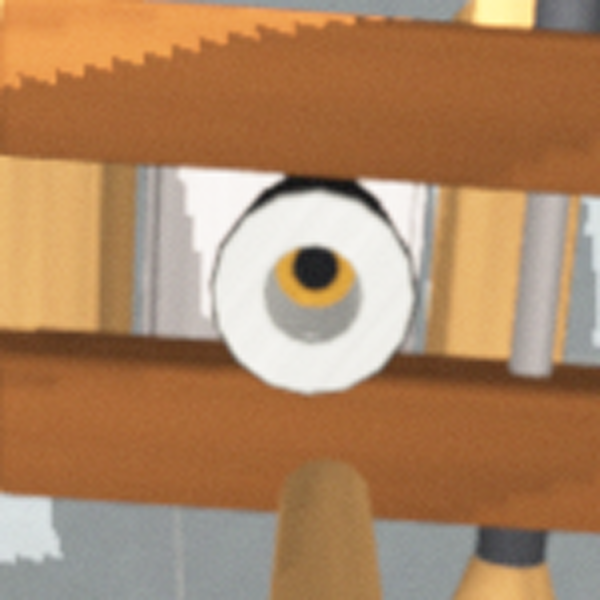

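The bore mouth is at crop (313,293), full px (314,141.7), with the gold bush visible inside. The rod's tip centre is at crop (324,502), full px (316.6,194), which matches the prediction to about 1 mm.

```bash
python3 - <<'E'
from h import *
f,o=load("wrist3")
b=on_z(f,(314.0,141.7),.135,o);t=on_z(f,(316.6,194.1),o["ee_pos"][2]-.106,o);print(b,t,b-t, b-o["ee_pos"])
L=on_z(f,(236+212/4,141.7),.135,o);Rr=on_z(f,(236+416/4,141.7),.135,o);print("dia",Rr-L)
# jaw edge direction (upper jaw near edge)
p=on_z(f,(236,69+157/4),.103,o);q=on_z(f,(236+150,69+192/4),.103,o);print("jaw",p,q,np.arctan2(*(q-p)[:2]))
f,o=load("wrist2");print("hole",on_z(f,(512,72),.05,o))
E
```

```text
[0.5631513  0.04442832 0.135     ] [0.59946012 0.04663154 0.15746205] [-0.03630882 -0.00220322 -0.02246205] [-0.0357063  -0.00187506 -0.12846205]
dia [-0.00011275  0.03994158  0.        ]
jaw [ 0.53851612 -0.02280643  0.103     ] [0.54556451 0.10606091 0.103     ] 0.054640495682295925
hole [0.4185013  0.23954571 0.05      ]
```

Call:
drive_tool --increments '[12,-1,0,0,0,0,0,16,-1,0,0,0,0,0,8,0,6,0,0,0,0,0,0,9,0,0,0,0,0,0,2,0,0,0,0]'

```text
clock: 4.88
ee_pos: [0.5613, 0.0434, 0.2463]
eef_rot: [-0.0, 1.0, 0.0, -0.001]
wrist_force: [-0.5, 0.2, -1.4]
grip_width: 0.314
gripper_force: 59.1
```

Call:
drive_tool --increments '[0,0,0,0,0,0,0,0,0,0,0,0,0,0,0,0,0,0,0,0,0]'

```text
clock: 5.13
ee_pos: [0.5633, 0.0427, 0.2476]
eef_rot: [-0.0, 1.0, -0.0, 0.0]
wrist_force: [0.6, -0.9, -0.4]
grip_width: 0.31
gripper_force: 59.1
```

```bash
python3 - <<'E'
from h import *
P=[]
f,o=grab("wrist","wrist4");print(o["ee_pos"],o["eef_rot"],o["wrist_force"])
print("tip",proj(f,o["ee_pos"]-[0,0,.106],o),"bore",proj(f,[.5631,.0444,.135],o))
cv2.imwrite("pics/crop4.png",cv2.resize(f["pixels"][120:270,242:392],(600,600),interpolation=cv2.INTER_CUBIC))
E
```

```text
[0.56326252 0.0426516  0.24755697] [-1.68438965e-04  9.99999959e-01 -1.82392318e-05  2.30209987e-04] [ 0.56033837 -0.92372348 -0.40506935]
tip (np.float64(316.2497872592465), np.float64(193.02430921038763)) bore (np.float64(318.5865911463221), np.float64(190.51986619711096))
```

View pics/crop4.png

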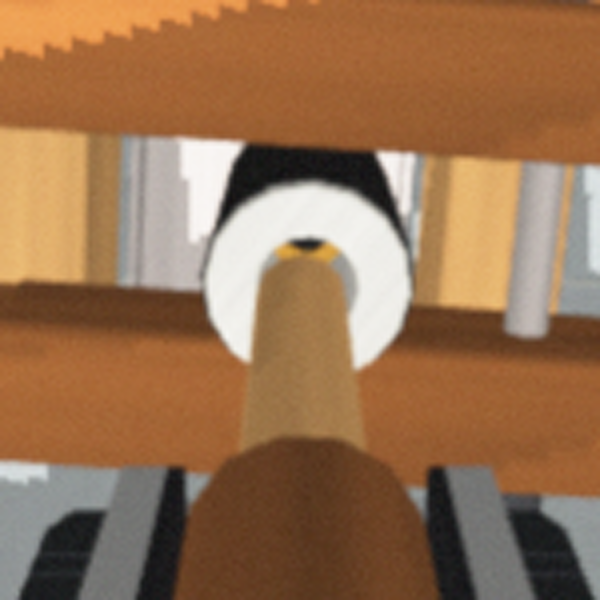

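The roller's centre is at crop (308,286) and the rod's tip axis at about (304,297). After parallax that is about 1 mm short in y, with x right. I shift +1 in y and feel downward.

Call:
drive_tool --increments '[0,1,2,0,0,0,0,0,0,2,0,0,0,0,0,0,1.5,0,0,0,0,0,0,1,0,0,0,0,0,0,1,0,0,0,0]'

```text
clock: 5.6
ee_pos: [0.5628, 0.0436, 0.2395]
eef_rot: [-0.0, 1.0, 0.0, -0.0]
wrist_force: [-1.3, -0.0, -0.7]
grip_width: 0.314
gripper_force: 59.1
```

Call:
drive_tool --increments '[0,0,0.5,0,0,0,0,0,0,0.5,0,0,0,0,0,0,0,0,0,0,0]'

```text
clock: 5.85
ee_pos: [0.5629, 0.0435, 0.2387]
eef_rot: [-0.0, 1.0, -0.0, -0.0]
wrist_force: [-0.4, 0.0, -0.8]
grip_width: 0.314
gripper_force: 59.1
```

Tip about 2 mm below the roller's top with no force, so it has found the mouth. Going deeper, gently.

Call:
drive_tool --increments '[0,0,1,0,0,0,0,0,0,1,0,0,0,0,0,0,1,0,0,0,0,0,0,1,0,0,0,0,0,0,0,0,0,0,0]'

```text
clock: 6.27
ee_pos: [0.5627, 0.0436, 0.2345]
eef_rot: [-0.0, 1.0, 0.0, -0.0]
wrist_force: [0.4, -0.8, -0.4]
grip_width: 0.311
gripper_force: 59.1
```

Call:
drive_tool --increments '[0,0,1,0,0,0,0,0,0,2,0,0,0,0,0,0,2,0,0,0,0,0,0,1,0,0,0,0,0,0,0,0,0,0,0]'

```text
clock: 6.68
ee_pos: [0.5627, 0.0436, 0.2283]
eef_rot: [-0.0, 1.0, 0.0, -0.0]
wrist_force: [-0.5, 0.6, -0.1]
grip_width: 0.312
gripper_force: 59.1
```

Call:
drive_tool --increments '[0,0,1.5,0,0,0,0,0,0,1.5,0,0,0,0,0,0,1.5,0,0,0,0,0,0,1.5,0,0,0,0,0,0,1.5,0,0,0,0]'

```text
clock: 7.1
ee_pos: [0.5629, 0.0436, 0.2211]
eef_rot: [-0.0, 1.0, 0.0, -0.0]
wrist_force: [0.4, 0.2, -0.7]
grip_width: 0.309
gripper_force: 59.1
```

Call:
drive_tool --increments '[0,0,1,0,0,0,0,0,0,1,0,0,0,0,0,0,1,0,0,0,0,0,0,1,0,0,0,0,0,0,1,0,0,0,0]'

```text
clock: 7.52
ee_pos: [0.5629, 0.0436, 0.2162]
eef_rot: [-0.0, 1.0, -0.0, 0.0]
wrist_force: [-0.3, -0.0, -0.1]
grip_width: 0.31
gripper_force: 59.1
```

Call:
drive_tool --increments '[0,0,1,0,0,0,0,0,0,1,0,0,0,0,0,0,1,0,0,0,0,0,0,1,0,0,0,0,0,0,1,0,0,0,0]'

```text
clock: 7.93
ee_pos: [0.5629, 0.0436, 0.2112]
eef_rot: [-0.0, 1.0, -0.0, 0.0]
wrist_force: [0.0, 0.3, -0.7]
grip_width: 0.308
gripper_force: 59.1
```

Tip at 105 mm, still free.

Call:
drive_tool --increments '[0,0,1,0,0,0,0,0,0,1,0,0,0,0,0,0,1,0,0,0,0,0,0,1,0,0,0,0,0,0,1,0,0,0,0]'

```text
clock: 8.35
ee_pos: [0.5629, 0.0436, 0.2062]
eef_rot: [-0.0, 1.0, -0.0, -0.0]
wrist_force: [0.2, 0.2, 0.1]
grip_width: 0.314
gripper_force: 59.1
```

Call:
drive_tool --increments '[0,0,1,0,0,0,0,0,0,1,0,0,0,0,0,0,1,0,0,0,0,0,0,1,0,0,0,0,0,0,1,0,0,0,0]'

```text
clock: 8.77
ee_pos: [0.5629, 0.0436, 0.2012]
eef_rot: [-0.0, 1.0, -0.0, -0.0]
wrist_force: [-0.3, 0.3, -0.6]
grip_width: 0.311
gripper_force: 59.1
```

Call:
drive_tool --increments '[0,0,1,0,0,0,0,0,0,1,0,0,0,0,0,0,1,0,0,0,0,0,0,1,0,0,0,0,0,0,1,0,0,0,0]'

```text
clock: 9.18
ee_pos: [0.5629, 0.0436, 0.1962]
eef_rot: [-0.0, 1.0, 0.0, 0.0]
wrist_force: [0.2, -0.1, -0.9]
grip_width: 0.313
gripper_force: 59.1
```

Call:
drive_tool --increments '[0,0,1,0,0,0,0,0,0,1,0,0,0,0,0,0,1,0,0,0,0,0,0,1,0,0,0,0,0,0,1,0,0,0,0]'

```text
clock: 9.6
ee_pos: [0.5629, 0.0436, 0.1912]
eef_rot: [-0.0, 1.0, 0.0, -0.0]
wrist_force: [-0.1, 1.1, -0.2]
grip_width: 0.314
gripper_force: 59.1
```

Call:
drive_tool --increments '[0,0,1,0,0,0,0,0,0,1,0,0,0,0,0,0,1,0,0,0,0,0,0,1,0,0,0,0,0,0,1,0,0,0,0]'

```text
clock: 10.02
ee_pos: [0.5638, 0.0436, 0.1884]
eef_rot: [-0.0, 1.0, -0.0, 0.001]
wrist_force: [-2.8, 0.3, 10.3]
grip_width: 0.311
gripper_force: 60.1
```

Call:
drive_tool --increments '[0,0,1,0,0,0,0,0,0,1,0,0,0,0,0,0,1,0,0,0,0,0,0,1,0,0,0,0,0,0,1,0,0,0,0]'

```text
clock: 10.43
ee_pos: [0.5639, 0.0435, 0.1836]
eef_rot: [-0.0, 1.0, -0.0, 0.001]
wrist_force: [-2.6, 1.2, 11.5]
grip_width: 0.316
gripper_force: 60.1
```

Bush met at tip about 84 mm and it slides at 10–11 N. Continuing.

Call:
drive_tool --increments '[0,0,1,0,0,0,0,0,0,1,0,0,0,0,0,0,1,0,0,0,0,0,0,1,0,0,0,0,0,0,1,0,0,0,0]'

```text
clock: 10.85
ee_pos: [0.5639, 0.0435, 0.1786]
eef_rot: [-0.0, 1.0, -0.0, 0.001]
wrist_force: [-2.3, -0.4, 10.5]
grip_width: 0.312
gripper_force: 60.1
```

Call:
drive_tool --increments '[0,0,1,0,0,0,0,0,0,1,0,0,0,0,0,0,1,0,0,0,0,0,0,1,0,0,0,0,0,0,1,0,0,0,0]'

```text
clock: 11.27
ee_pos: [0.5639, 0.0435, 0.1735]
eef_rot: [-0.0, 1.0, -0.0, 0.001]
wrist_force: [-2.8, 0.1, 10.5]
grip_width: 0.312
gripper_force: 60.1
```

Call:
drive_tool --increments '[0,0,1,0,0,0,0,0,0,1,0,0,0,0,0,0,1,0,0,0,0,0,0,1,0,0,0,0,0,0,1,0,0,0,0]'

```text
clock: 11.68
ee_pos: [0.5638, 0.0435, 0.1683]
eef_rot: [-0.0, 1.0, -0.0, 0.001]
wrist_force: [-2.7, -0.5, 9.6]
grip_width: 0.311
gripper_force: 60.1
```

Call:
drive_tool --increments '[0,0,1,0,0,0,0,0,0,1,0,0,0,0,0,0,1,0,0,0,0,0,0,1,0,0,0,0,0,0,1,0,0,0,0]'

```text
clock: 12.1
ee_pos: [0.5638, 0.0435, 0.1632]
eef_rot: [-0.0, 1.0, -0.0, 0.001]
wrist_force: [-2.4, 0.5, 8.8]
grip_width: 0.31
gripper_force: 60.1
```

Call:
drive_tool --increments '[0,0,1,0,0,0,0,0,0,1,0,0,0,0,0,0,1,0,0,0,0,0,0,1,0,0,0,0,0,0,1,0,0,0,0]'

```text
clock: 12.52
ee_pos: [0.5635, 0.0435, 0.1576]
eef_rot: [-0.0, 1.0, -0.0, 0.001]
wrist_force: [-1.3, -1.0, 4.7]
grip_width: 0.315
gripper_force: 59.6
```

Call:
drive_tool --increments '[0,0,1,0,0,0,0,0,0,1,0,0,0,0,0,0,1,0,0,0,0,0,0,0.5,0,0,0,0,0,0,0,0,0,0,0]'

```text
clock: 12.93
ee_pos: [0.5626, 0.0436, 0.1522]
eef_rot: [-0.0, 1.0, 0.0, -0.0]
wrist_force: [-0.4, -0.9, -0.4]
grip_width: 0.31
gripper_force: 59.1
```

Call:
drive_tool --increments '[0,0,1,0,0,0,0,0,0,1,0,0,0,0,0,0,1,0,0,0,0,0,0,0,0,0,0,0,0,0,0,0,0,0,0]'

```text
clock: 13.35
ee_pos: [0.5628, 0.0436, 0.1497]
eef_rot: [-0.0, 1.0, 0.0, -0.0]
wrist_force: [-0.8, -0.6, -0.3]
grip_width: 0.314
gripper_force: 59.1
```

```bash
python3 - <<'E'
from h import *
A,o=grab("scene","scene5");f,o=grab("wrist","wrist5")
ims=[cv2.resize(A["pixels"][180:300,300:460],(533,400),interpolation=cv2.INTER_CUBIC)]
B=load("scene0")[0]
d=cv2.absdiff(A["pixels"],B["pixels"]).max(2)[180:300,300:460]
hs=cv2.cvtColor(A["pixels"],cv2.COLOR_BGR2HSV)
cv2.imwrite("pics/crop5.png",ims[0])
for n,F in(("scene",A),("wrist",f)):
    h=cv2.cvtColor(F["pixels"],cv2.COLOR_BGR2HSV);c=proj(F,[.563,.044,.02],o);print(n,c)
E
```

```text
scene (np.float64(360.5864691234203), np.float64(237.67795430558522))
wrist (np.float64(316.9190973547338), np.float64(185.43415547557063))
```

View pics/crop5.png

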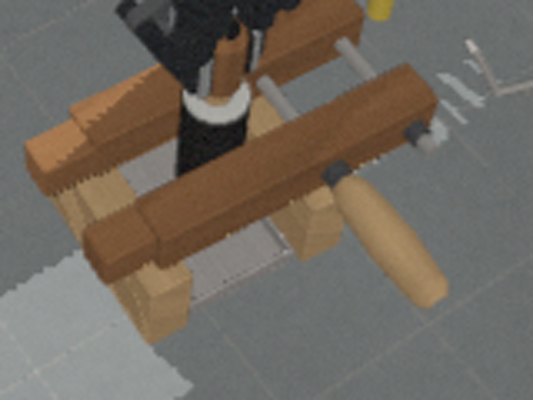

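The drift is well through and the force is gone. The jaw hides the tray in this view. I draw out and look down the bore.

Call:
drive_tool --increments '[0,0,-5,0,0,0,0,0,0,-10,0,0,0,0,0,0,-12,0,0,0,0,0,0,-12,0,0,0,0,0,0,-12,0,0,0,0]'

```text
clock: 13.87
ee_pos: [0.5632, 0.0435, 0.2029]
eef_rot: [-0.0, 1.0, -0.0, 0.001]
wrist_force: [0.8, 0.3, -0.1]
grip_width: 0.311
gripper_force: 59.1
```

Call:
drive_tool --increments '[0,0,-12,0,0,0,0,0,0,-12,0,0,0,0,0,0,-15,0,0,0,0,0,0,-15,0,0,0,0,0,0,-15,0,0,0,0]'

```text
clock: 14.28
ee_pos: [0.5628, 0.0436, 0.2715]
eef_rot: [-0.0, 1.0, -0.0, 0.0]
wrist_force: [0.5, 0.0, -1.3]
grip_width: 0.31
gripper_force: 59.1
```

Call:
drive_tool --increments '[-15,0,0,0,0,0,0,-25,0,0,0,0,0,0,-25,0,0,0,0,0,0,0,0,0,0,0,0,0,0,0,0,0,0,0,0]'

```text
clock: 14.7
ee_pos: [0.6283, 0.0435, 0.2698]
eef_rot: [-0.0, 1.0, 0.0, -0.0]
wrist_force: [-0.1, 0.3, -0.1]
grip_width: 0.311
gripper_force: 59.1
```

```bash
python3 - <<'E'
from h import *
f,o=grab("wrist","wrist6");print(o["ee_pos"],o["wrist_force"])
u,v=map(int,proj(f,[.563,.044,.135],o));v0=max(0,v-75);print(u-75,v0)
cv2.imwrite("pics/crop6.png",cv2.resize(f["pixels"][v0:v0+150,u-75:u+75],(600,600),interpolation=cv2.INTER_CUBIC))
E
```

```text
[0.62825152 0.04349018 0.26980719] [-0.06299316  0.34948816 -0.09270208]
242 27
```

View pics/crop6.png

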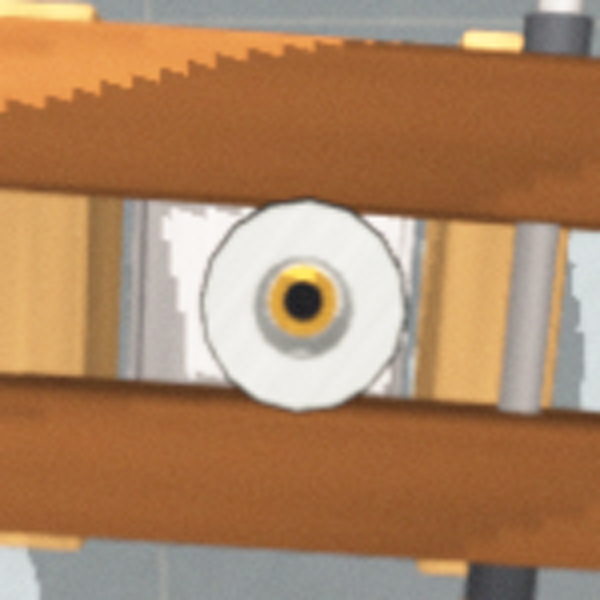

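The bush now looks smaller through the bore (crop radius 34 px), which puts its top at z≈0.03. It is standing in the tray. Returning to the block.

Call:
drive_tool --increments '[14,13,0,0,0,0,0,24,22,0,0,0,0,0,24,22,0,0,0,0,0,24,22,0,0,0,0,0,24,22,0,0,0,0,0]'

```text
clock: 15.17
ee_pos: [0.5156, 0.1452, 0.2701]
eef_rot: [0.0, 1.0, 0.0, -0.0]
wrist_force: [0.7, 0.2, -0.9]
grip_width: 0.308
gripper_force: 59.1
```

Call:
drive_tool --increments '[24,22,0,0,0,0,0,24,22,0,0,0,0,0,24,22,0,0,0,0,0,19,19,0,0,0,0,0,10,10,0,0,0,0,0]'

```text
clock: 15.58
ee_pos: [0.4135, 0.2411, 0.2703]
eef_rot: [-0.001, 1.0, 0.0, -0.0]
wrist_force: [0.7, 0.3, -0.3]
grip_width: 0.311
gripper_force: 59.1
```

Call:
drive_tool --increments '[0,0,20,0,0,0,0,0,0,30,0,0,0,0,0,0,30,0,0,0,0,0,0,12,0,0,0,0,0,0,0,0,0,0,0]'

```text
clock: 16.0
ee_pos: [0.4134, 0.2387, 0.1748]
eef_rot: [-0.0, 1.0, -0.001, -0.003]
wrist_force: [0.1, -0.5, 0.3]
grip_width: 0.31
gripper_force: 59.1
```

```bash
python3 - <<'E'
from h import *
f,o=grab("wrist","wrist7");print(o["ee_pos"],o["wrist_force"]);print(proj(f,o["ee_pos"]-[0,0,.106],o))
cv2.imwrite("pics/crop7.png",cv2.resize(f["pixels"][90:240,220:420],(800,600),interpolation=cv2.INTER_CUBIC))
E
```

```text
[0.41342805 0.23867332 0.17478819] [ 0.07825245 -0.52451686  0.27649442]
(np.float64(316.5014151871779), np.float64(193.94767319392582))
```

View pics/crop7.png

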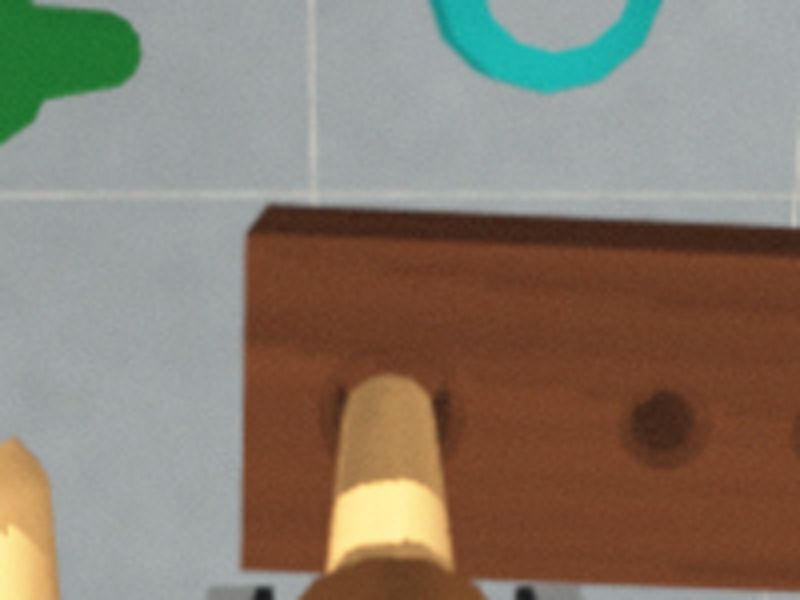

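The hole and the tip line up sideways at crop u≈391. In x I need about +3.5 mm, which agrees with the pick pose at 0.417. Correcting, then lowering.

Call:
drive_tool --increments '[-3.5,0.5,5,0,0,0,0,0,0,8,0,0,0,0,0,0,5,0,0,0,0,0,0,3,0,0,0,0,0,0,0,0,0,0,0]'

```text
clock: 16.47
ee_pos: [0.42, 0.2399, 0.1562]
eef_rot: [-0.0, 1.0, -0.0, -0.001]
wrist_force: [0.4, -0.3, -0.8]
grip_width: 0.309
gripper_force: 59.1
```

Call:
drive_tool --increments '[0,0,5,0,0,0,0,0,0,8,0,0,0,0,0,0,8,0,0,0,0,0,0,5,0,0,0,0,0,0,0,0,0,0,0]'

```text
clock: 16.88
ee_pos: [0.4193, 0.2398, 0.1291]
eef_rot: [-0.0, 1.0, -0.0, -0.001]
wrist_force: [-0.8, -0.4, -0.6]
grip_width: 0.312
gripper_force: 59.1
```

Call:
drive_tool --increments '[1.5,0,3,0,0,0,0,0,0,4,0,0,0,0,0,0,3,0,0,0,0,0,0,2,0,0,0,0,0,0,0,0,0,0,0]'

```text
clock: 17.3
ee_pos: [0.4186, 0.24, 0.1184]
eef_rot: [-0.0, 1.0, -0.0, -0.0]
wrist_force: [-0.4, 0.6, -0.7]
grip_width: 0.308
gripper_force: 59.1
```

Call:
drive_tool --increments '[0,0,0.5,0,0,0,0,0,0,0,0,0,0,0,0,0,0,0,0,0,0]'

```text
clock: 17.55
ee_pos: [0.419, 0.2401, 0.1185]
eef_rot: [-0.0, 1.0, 0.0, 0.0]
wrist_force: [0.3, 0.4, -0.4]
grip_width: 0.311
gripper_force: 59.1
```

Call:
drive_tool --increments '[0,0,1,0,0,0,0,0,0,1,0,0,0,0,0,0,0,0,0,0,0]'

```text
clock: 17.8
ee_pos: [0.4187, 0.24, 0.1161]
eef_rot: [-0.0, 1.0, -0.0, -0.0]
wrist_force: [0.7, -0.1, -1.7]
grip_width: 0.31
gripper_force: 59.1
```

Call:
drive_tool --increments '[0,0,0,0,0,0,0.4,0,0,0,0,0,0,0.6,0,0,0,0,0,0,1,0,0,0,0,0,0,1,0,0,0,0,0,0,1]'

```text
clock: 18.22
ee_pos: [0.4189, 0.2401, 0.1164]
eef_rot: [-0.0, 1.0, 0.0, 0.0]
wrist_force: [-0.1, -0.3, 0.6]
grip_width: 0.939
gripper_force: 0.0
```

Call:
drive_tool --increments '[0,0,0,0,0,0,1,0,0,0,0,0,0,1,0,0,0,0,0,0,1,0,0,0,0,0,0,1]'

```text
clock: 18.55
ee_pos: [0.4188, 0.2401, 0.1163]
eef_rot: [-0.0, 1.0, 0.0, -0.0]
wrist_force: [0.6, 0.7, -0.8]
grip_width: 0.999
gripper_force: 0.0
```

Call:
drive_tool --increments '[0,0,-15,0,0,0,1,0,0,-25,0,0,0,1,0,0,-30,0,0,0,1,0,0,-30,0,0,0,1,0,0,-30,0,0,0,1]'

```text
clock: 18.97
ee_pos: [0.4185, 0.2399, 0.2475]
eef_rot: [-0.0, 1.0, -0.0, -0.0]
wrist_force: [-0.5, 0.7, -0.2]
grip_width: 1.0
gripper_force: 0.0
```

Call:
drive_tool --increments '[0,0,-5,0,0,0,1,0,0,0,0,0,0,1,0,0,0,0,0,0,1]'

```text
clock: 19.22
ee_pos: [0.4186, 0.24, 0.2508]
eef_rot: [-0.0, 1.0, -0.0, -0.0]
wrist_force: [-1.4, -0.0, -0.2]
grip_width: 1.002
gripper_force: 0.0
```

```bash
python3 - <<'E'
from h import *
f,o=grab("wrist","wrist8");s,_=grab("scene","scene8");print(o["ee_pos"])
print(proj(f,[.4175,.2395,.162],o),proj(s,[.4175,.2395,.162]))
a=cv2.resize(f["pixels"][90:290,220:420],(400,400));b=cv2.resize(s["pixels"][80:180,345:445],(400,400))
cv2.imwrite("pics/crop8.png",np.hstack([a,b]))
E
```

```text
[0.41862241 0.23998337 0.25079151]
(np.float64(315.40614794255634), np.float64(198.1756022087376)) (np.float64(396.97827222268853), np.float64(113.66426227267237))
```

View pics/crop8.png

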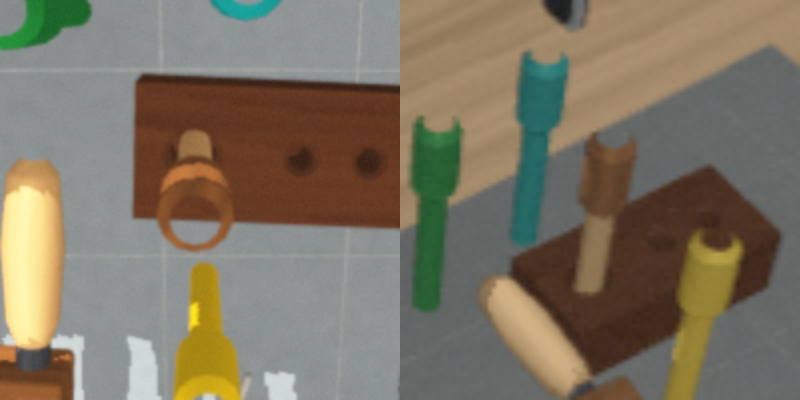

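The drift stands upright and fully down in its hole. Its handle top is at scene px (398,115), against the predicted (397,114). Handing in.

```bash
python3 -c "
from workcell import arm
print(arm.hand_in())"
```

```text
the job is handed in; nothing more can be done
None
```

I pressed the bush out into the tray at about 11 N, stood the drift back fully down in its hole, released it, and handed the job in at about 19 s; the hand-in gave no verdict.

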